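# Load the laundry tablet doser and hold its gate open

## Robot

A 7-joint arm with a two-finger parallel gripper is mounted at the origin on the work surface. World frame = base frame: x ahead of the robot, y to its left, z up, the work surface at z = 0. Lengths are in mm, angles in rad, forces in N, time in s.
With the tool pointing down it reaches from about 425 to 975 mm from the base axis. Payload 16.7 kg.
Tool frame: the origin (TCP) lies on the centre line of the jaws, within the pads' length; the fingertips stand 11 mm ahead of it and the grasp point (between the pads) lies 8 mm behind it; z points along the fingers, y is the line along which they close (so a half turn about z gives the same grasp; the last joint's range is limited). The gripper opens to 85 mm and grips with 20 to 120 N. Pads are 22 mm wide; open, the fingers measure 114 mm over their backs; the gripper's body (76 mm by 85 mm) begins 54 mm behind the grasp point. The pads swing forward as they close: fully open they stand 13 mm farther back than shut.
Start: joints at [-1.498, 0.426, 0.074, 1.606, -0.034, 1.111, -0.067], TCP at [149.158, 658.277, 242.302] pointing down, gripper open.
Joint ranges: [-2.85, 2.85], [-0.5, 2.14], [-1.23, 1.37], [0.21, 2.46], [-1.02, 4.16], [0.16, 2.05], [-2.73, 2.73]. Speed limits (rad/s): [1.89, 1.89, 2.39, 2.39, 3.01, 3.01, 3.01].

## Interface

Orientations are given as a unit quaternion [w, x, y, z].
In Python, from bench import r gives the robot as it stands.
- The arm moves only by the shell command python3 shift.py [OPENING], which reads ROWS from standard input. ROWS is a JSON list that holds a single list of rows (three levels of brackets), with 1 to 12 rows, each of 4 numbers: dx, dy, dz in mm, then a turn about the tool's z in rad; each row shifts and turns the commanded pose from where the row before left it, along the tool's axes as they then stand; what a row does not reach is not made up. A row lasts 1/8 s, in which the tool goes at most 62.5 mm and 0.188 rad, less where a joint would pass 70% of its speed; a pose out of reach is approached as far as the arm can. OPENING is the finger opening in mm, set as the command begins (- or left out keeps the last). The fingers move at their own pace and stop on an object; the grip force is fixed at half the most. Time passes only in rows, so rows that do not move let the fingers close. It prints the time, the measured TCP pose, the force, the opening and the grip force at its end. Input that does not fit is refused with a message, and nothing moves.
- r.sense(): the state, without advancing time (a new reading comes with each control period).
- r.camera(name): name is "scene" or "top" or "wrist"; returns a dict with "img" (384x512x3 uint8, red, green, blue), "intrinsics" (3x3 intrinsics, pixels), "dist_coeffs" ([k1, k2, p1, p2, k3] as OpenCV has them; the pictures are not rectified), "camera_from_world" (4x4, takes a point from world to camera coordinates). Camera axes: x right, y down, z forward; pixel columns grow to the right and rows downward; lengths in mm; the calibration is good to about 2 mm. A picture is of the moment at which its call begins. There is no depth.
- r.close_job(): hands the job in; it is judged then, once.
The state is a dict: "t": time; "joints": joint angles; "dq": joint speeds; "joint_efforts": joint torques, N m; "tcp_pos": TCP position; "tcp_rot": TCP orientation; "force": force on the tool from outside, world axes, zero at the start; "wrist_torque": the same for the moment, N m; "width": finger opening in mm; "grip_force": force on a finger pad.
Only numpy, scipy, OpenCV 4.12 (cv2) and the standard library are available. Lean on these libraries where they do the work, as an engineer would, in place of code of your own. Each camera call takes 0.05 s, during which the arm holds its last target. There are 200 camera calls.

## Task

Take the scoop by its handle, pour all four detergent tablets through the funnel into the doser's tube while its gate is shut, and stand the scoop back on the counter, flat and let go. Then take the gate's handle, pull the spring-return gate out until the handle is level with the black marks on the rails, so that the tablets drop into the tray below, and keep it there: the program finishes while the gripper still holds the gate at the marks. Leave the other things on the counter where they are.

Things in the scene. Friction and masses are not known exactly. Their poses are not given: they have to be found in the camera images.
- doser: Fixed tablet doser: grey base plate 340 x 120 x 8 mm (x -220 to +120), posts, two aluminium guide rails along x (tops 66 mm above the counter, 16 mm wide, 74 mm apart), clear upright tube (inner diameter 50 mm, 63 to 117 mm high), grey funnel on top, clear catch tray below. Origin on the counter under the tube's axis, z up; the gate pulls out along its own -x.
- funnel_mouth (a point): centre of the round funnel's mouth at rim height, on the tube axis, 155 mm above the counter; mouth 128 mm inside, 136 mm outside diameter; axes as the doser's
- tray_floor (a point): centre of the catch tray's inner floor, 11 mm above the counter, right under the tube; clear square tray 84 x 84 mm, 3 mm walls, rim 44 mm above the counter; axes as the doser's
- gate_mark (a point): the mark: midpoint between the two black lines across the guide rails' tops, 66 mm above the counter, 188 mm from the tube axis along the doser's -x; the middle of the handle plate's thickness is level with the lines when the gate is out to the mark
- gate (a joint): travel of the spring-return gate in m: 0 shut (blocks the tube), grows as it is pulled out along the doser's -x, 0.058 at the mark (its 54 mm square window is then right under the tube), 0.080 at the end stop. The spring pulls it shut with about 4 N at 0 and 8 N at the mark, and returns it when let go.
- gate_grip (a point): centre of the gate's upright black handle plate at 95 mm above the counter; plate 12 mm thick along the pull (doser x), 40 mm wide across it (y), from 61 to 111 mm high. Moves with the gate; when shut 130 mm from the tube axis along the doser's -x. The rails beside it are lower (66 mm); the funnel's rim is 62 mm away. Axes as the doser's.
- scoop: loose aluminium scoop, about 120 g, open top: bowl 66 mm wide, side walls 42 mm high, back wall at x = 36 mm; flat floor 4 mm thick rising at its -x mouth in a 25-degree ramp. Tipped mouth-down it starts to pour past about 25 degrees and is empty by 60. Black handle bar to +x: x 36 to 144 mm, 16 mm wide, 28 to 53 mm high. Origin under the bowl on the counter, z up.
- scoop_grip (a point): centre of the scoop's handle bar, 85 mm along +x from the scoop's origin, 40.5 mm above its underside; axes as the scoop's
- scoop_lip (a point): middle of the scoop's pouring lip, at x = -57 mm, y = 0, 17.5 mm above its underside; axes as the scoop's
- tab0: one of the four round white detergent tablets, a ball 20 mm in diameter, 12 g, starts in the scoop; origin at its centre; it rolls freely
- tab1: one of the four round white detergent tablets, a ball 20 mm in diameter, 12 g, starts in the scoop; origin at its centre; it rolls freely
- tab2: one of the four round white detergent tablets, a ball 20 mm in diameter, 12 g, starts in the scoop; origin at its centre; it rolls freely
- tab3: one of the four round white detergent tablets, a ball 20 mm in diameter, 12 g, starts in the scoop; origin at its centre; it rolls freely
- detergent: bystander: closed white bottle, 72 mm diameter, 190 mm high; origin under its centre
- stain_jar: bystander: closed jar, 64 mm diameter, 85 mm high; origin under its centre
- mug: bystander: white mug, 76 mm diameter, 85 mm high, handle on its own +y side; origin under its centre
- brush: bystander: wooden brush lying flat, handle to its own -x; 200 mm long, 42 mm wide, 20 mm high; origin under its middle
- soap_bar: bystander: white bar of soap 85 x 55 x 28 mm lying flat; origin under its centre
- softener: bystander: closed grey bottle, 68 mm diameter, 160 mm high; origin under its centre

How it is judged:
By the outcome, as a careful person would: the job done as asked, in the order asked, and still so for the second after the job is handed in, while the arm keeps its last pose, push and grip.
It also fails if it takes over 72 s, if anything falls off the work surface, if the arm or the gripper's body presses on something with over 40 N, if the wrist force passes 120 N, or if a joint passes its speed limit or range.

## Working session

There is one attempt and no reset: what is moved stays moved. The work goes in short steps, Python scripts to look and compute and a shell command to move; the robot and the scene stay as the last step left them, time stands still between calls to the robot, and variables do not carry over. Pictures are saved under pics/ and viewed, at most 10 in all, crops included, and the job is handed in when it is done.

```bash
ls; mkdir -p pics
python3 - <<'E'
from bench import r
import cv2,numpy as np,pickle
d={}
for n in("scene","top"):
    c=r.camera(n);d[n]=c;cv2.imwrite(f"pics/{n}0.png",cv2.resize(c["img"][:,:,::-1],(800,600),interpolation=cv2.INTER_CUBIC))
    T=c["camera_from_world"];print(n,np.round(-T[:3,:3].T@T[:3,3]),c["dist_coeffs"])
pickle.dump(d,open("d0.pkl","wb"))
print(r.sense())
E
```

```text
bench.py
pics
shift.py
scene [1048. -528. 1008.] [-0.05890016  0.          0.          0.          0.        ]
top [ 389.  -61. 1012.] [0.00274787 0.         0.         0.         0.        ]
{'t': 0.1, 'joints': array([-1.49750439,  0.42668392,  0.07382752,  1.60654812, -0.03412567,
        1.11081198, -0.06709532]), 'dq': array([ 8.56918011e-05, -2.15334278e-04,  3.87760563e-04, -3.76012505e-04,
        8.00575241e-04,  9.49941273e-04,  4.26082185e-04]), 'joint_efforts': array([ 6.47112174e-03, -9.51514649e+01,  3.76987964e+00, -4.64398420e+01,
        1.96040509e-02,  6.32614101e-03, -6.84984954e-06]), 'tcp_pos': array([149.06525655, 657.9606686 , 241.66794678]), 'tcp_rot': array([-4.06713073e-05,  1.11173319e-01,  9.93800854e-01, -5.95241567e-04]), 'force': array([ 0.96872233, -0.38352604, -0.59751016]), 'wrist_torque': array([ 0.02688339,  0.03033372, -0.01804301]), 'grip_force': 0.0, 'width': 85.61973008089275}
```

View pics/scene0.png

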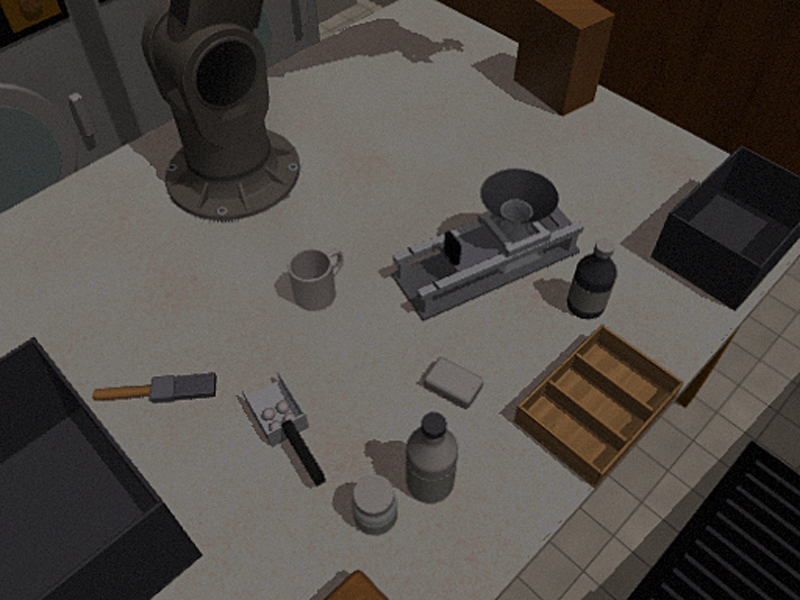

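View pics/top0.png

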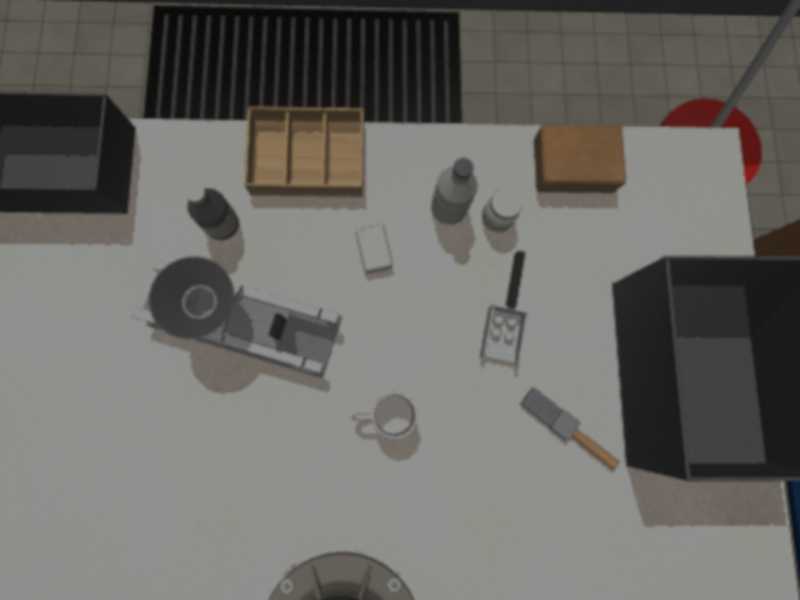

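The top view shows the scoop at about (503,335), with its handle running up to (519,253). The funnel is centred near (191,298) and the gate handle is at (279,326). The tool can't tilt through these rows, so I'll grip the handle near its end and let the scoop pivot in a loosened grip. First I need enlarged crops.

Run:
```python
import cv2,numpy as np,pickle
d=pickle.load(open("d0.pkl","rb"))
def crop(n,x,y,w,h,s):
    a=d[n]["img"][y:y+h,x:x+w,::-1]; a=cv2.resize(a,None,fx=s,fy=s,interpolation=cv2.INTER_CUBIC); return cv2.convertScaleAbs(a,alpha=1.7)
# doser: top x85..225,y155..245 ; scene x245..380,y100..205
cv2.imwrite("pics/doser.png",np.hstack([crop("top",85,150,133,100,3),crop("scene",245,105,133,100,3)]))
cv2.imwrite("pics/scoop.png",np.hstack([crop("top",295,150,60,90,6),crop("scene",150,230,70,90,6)]))
```

```text
(no output)
```

View pics/doser.png

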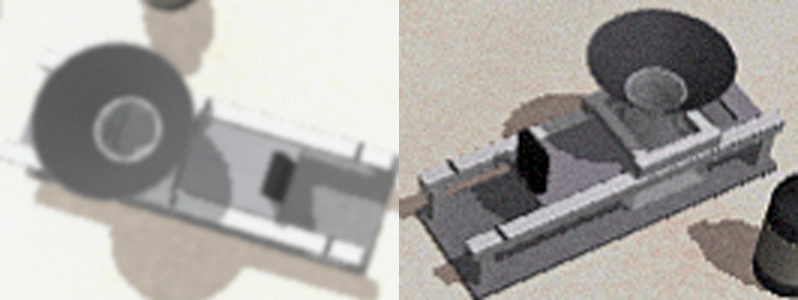

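View pics/scoop.png

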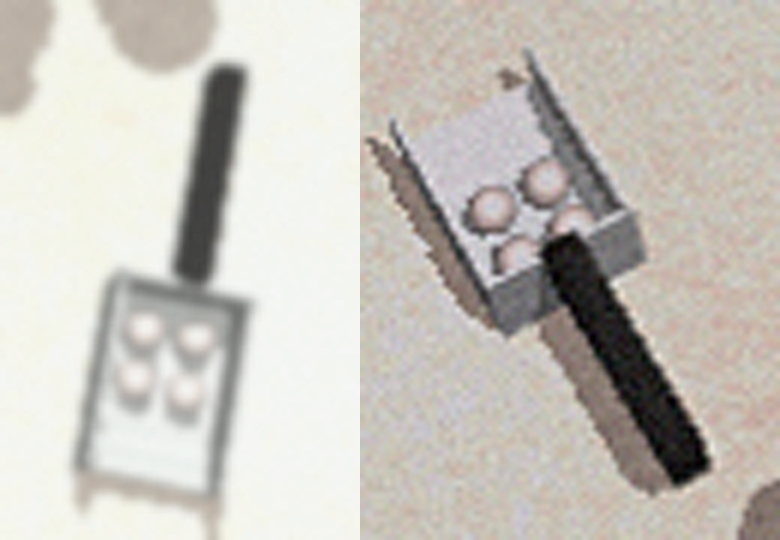

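Top crop: funnel rim centre at (113,120), marks at (361,152) and (329,247). The scoop handle's top face runs from (227,68) to (193,275). The scene crops show the same features. Next I'll triangulate.

```bash
cat > h.py <<'E'
import cv2,numpy as np,pickle
d=pickle.load(open("d0.pkl","rb"))
def ray(c,uv):
    p=cv2.undistortPoints(np.array([[uv]],float),c["intrinsics"],np.array(c["dist_coeffs"]))[0,0]
    T=c["camera_from_world"];R=T[:3,:3];v=R.T@np.array([*p,1]);return -R.T@T[:3,3],v/np.linalg.norm(v)
def atz(c,uv,z):
    o,v=ray(c,uv);return o+v*(z-o[2])/v[2]
def tri(rs):
    A=sum(np.eye(3)-np.outer(v,v) for o,v in rs);b=sum((np.eye(3)-np.outer(v,v))@o for o,v in rs)
    X=np.linalg.solve(A,b);return X,[np.linalg.norm((np.eye(3)-np.outer(v,v))@(X-o)) for o,v in rs]
E
python3 - <<'E'
from h import *
np.set_printoptions(precision=1,suppress=True)
def px(o,s,p,off=0): return ((p[0]-off+.5)/s-.5+o[0],(p[1]+.5)/s-.5+o[1])
P={"funnel":((113,120),(661.5,61),155),"mark_far":((361,152),(450,165),66),"mark_near":((329,247),(501,241),66),"gate_top":((277,174),(533,147),111)}
for k,(a,b,z) in P.items():
    ua=px((85,150),3,a);ub=px((245,105),3,b,399)
    print(k,tri([ray(d["top"],ua),ray(d["scene"],ub)]),atz(d["top"],ua,z),atz(d["scene"],ub,z))
P={"tail":((227,68),(693,462),53),"hroot":((193,275),(562,240),53),"bl":((118,277),(489,287),42),"br":((250,300),(638,214),42)}
for k,(a,b,z) in P.items():
    ua=px((295,150),6,a);ub=px((150,230),6,b,360)
    print(k,tri([ray(d["top"],ua),ray(d["scene"],ub)]),atz(d["top"],ua,z),atz(d["scene"],ub,z))
for n,uv,s in [("mug",(395,410),"top"),("soap",(375,247),"top"),("greybottle",(462,168),"top"),("black",(197,197),"top"),("jar",(505,203),"top")]:
    print(n,atz(d[s],(uv[0]/1.5625,uv[1]/1.5625),{"mug":85,"soap":28,"greybottle":190,"black":160,"jar":85}[n]))
E
```

```text
funnel (array([558.4, 233.5, 153.1]), [np.float64(0.6588184318157422), np.float64(0.6588184318158467)]) [558.4 233.5 155. ] [559.2 231.2 155. ]
mark_far (array([523.9,  17.4, 161.6]), [np.float64(13.308801252484724), np.float64(13.308801252484807)]) [547.5  38.7  66. ] [458.3  65.2  66. ]
mark_near (array([480.1,  94.3, -58.3]), [np.float64(15.696193785606372), np.float64(15.696193785606306)]) [461.1  65.1  66. ] [553.7  33.8  66. ]
gate_top (array([521.1, 106.6, 107.4]), [np.float64(0.37211367526532674), np.float64(0.3721136752653205)]) [520.4 105.6 111. ] [523.4 104.4 111. ]
tail (array([ 668.4, -324. ,   44. ]), [np.float64(0.3104934180680319), np.float64(0.3104934180680963)]) [ 666.  -321.3   53. ] [ 671.7 -326.2   53. ]
hroot (array([ 565. , -301.8,   52. ]), [np.float64(0.7865337243465891), np.float64(0.7865337243466705)]) [ 565.2 -300.9   53. ] [ 565.  -302.6   53. ]
bl (array([ 556.5, -301.6,   10.5]), [np.float64(30.981851376670342), np.float64(30.981851376670456)]) [ 566.1 -267.8   42. ] [ 555.4 -333.8   42. ]
br (array([ 567.4, -299.6,   72. ]), [np.float64(28.068042652338917), np.float64(28.06804265233878)]) [ 555.3 -330.3   42. ] [ 571.7 -270.8   42. ]
mug [380.9 -91.4  85. ]
soap [679.5 -56.2  28. ]
greybottle [ 765.4 -196.7  190. ]
black [722.5 233.5 160. ]
jar [ 747.1 -290.4   85. ]
```

Both features triangulate well:
- **Funnel:** (558.5, 233), with the doser's +x yaw at about 73.6°.
- **Scoop:** yaw about -11.3°. I'll grip it at x≈110, near (633, -314).

Now moving towards it.

```bash
echo '[[[-49,-31.5,0,0],[-49,-31.5,0,0],[-49,-31.5,0,0],[-49,-31.5,0,0],[-49,-31.5,0,0],[-49,-31.5,0,0],[-49,-31.5,0,0],[-49,-31.5,0,0],[-49,-31.5,0,0],[-49,-31.5,0,0],[-49,-31.5,0,0]]]' | python3 shift.py
echo '[[[-14.6,-49.4,0,0],[-14.6,-49.4,0,0],[-14.6,-49.4,0,0],[-14.6,-49.4,0,0],[-14.6,-49.4,0,0],[-14.6,-49.4,0,0],[-14.6,-49.4,0,0],[-14.6,-49.4,0,0],[-14.6,-49.4,0,0],[-14.6,-49.4,0,-0.026],[0,0,0,0]]]' | python3 shift.py
cat >> h.py <<'E'
from scipy.spatial.transform import Rotation as Rot
def loc(s): return s["tcp_pos"],Rot.from_quat(np.roll(s["tcp_rot"],-1)).as_matrix()
def go(s,target):  # tool-axes delta to a world TCP target
    p,R=loc(s); return R.T@(np.array(target)-p)
E
python3 - <<'E'
from bench import r
from h import *
s=r.sense();p,R=loc(s);print(p,R[:,0],go(s,(633,-314,150)))
c=r.camera("wrist");pickle.dump(c,open("w1.pkl","wb"))
cv2.imwrite("pics/w1.png",cv2.convertScaleAbs(c["img"][:,:,::-1],alpha=1.5))
E
```

```text
t: 1.48
tcp_pos: [599.2, 199.8, 242.2]
tcp_rot: [-0.0, 0.111, 0.994, -0.0]
force: [-0.6, 1.5, -0.2]
width: 85.4
grip_force: 0.0
t: 2.85
tcp_pos: [629.8, -317.8, 241.7]
tcp_rot: [-0.001, 0.101, 0.995, -0.001]
force: [-0.1, -0.5, 0.6]
width: 85.5
grip_force: 0.0
[ 629.77371752 -317.82400182  241.73401773] [-0.97961288  0.200892    0.00100384] [-2.48438273  4.59771831 91.72159357]
```

View pics/w1.png

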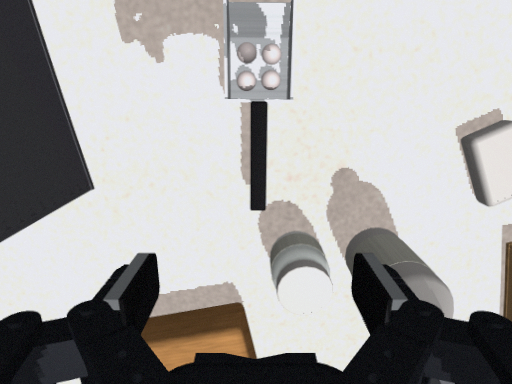

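The wrist view shows the handle bar from (259,103) to (258,210), aligned with the tool. The jar sits behind it, with its top at (304,290).

Run:
```python
from bench import r
from h import *
c=pickle.load(open("w1.pkl","rb"))
for uv in [(258.5,209),(259,103),(227,98),(292,98),(304,290)]: print(uv,atz(c,uv,53 if uv[0]>250 and uv[0]<260 else 42 if uv[1]<100 else 85))
s=r.sense()
d=pickle.load(open("d0.pkl","rb"))
print(tri([ray(c,(258.5,209)),ray(d["top"],(295+227/6,150+66/6))]),tri([ray(c,(259,103)),ray(d["top"],(295+193/6,150+277/6))]))
```

```text
(258.5, 209) [ 665.05721461 -322.58743978   53.        ]
(259, 103) [ 562.92427189 -301.41457559   53.        ]
(227, 98) [ 552.32766872 -330.55331003   42.        ]
(292, 98) [ 564.88834652 -269.35988151   42.        ]
(304, 290) [ 746.8156343  -293.19131257   85.        ]
(array([ 665.69221505, -322.71458153,   52.02274072]), [np.float64(0.29733802476507903), np.float64(0.2973380247652634)]) (array([ 562.82562942, -301.46665784,   54.79240731]), [np.float64(0.07941371576311021), np.float64(0.07941371576291692)])
```

```bash
echo '[[[-1.7,2.6,30,0],[0,0,50,0],[0,0,50,0],[0,0,40,0],[0,0,25,0],[0,0,13,0],[0,0,0,0]]]' | python3 shift.py
echo '[[[0,0,0,0],[0,0,0,0],[0,0,0,0],[0,0,0,0],[0,0,0,0],[0,0,0,0]]]' | python3 shift.py 0
```

```text
t: 3.78
tcp_pos: [633.6, -309.7, 33.9]
tcp_rot: [-0.0, 0.098, 0.995, 0.0]
force: [1.2, 0.7, 0.6]
width: 85.3
grip_force: 0.0
t: 4.53
tcp_pos: [633.8, -310.8, 34.6]
tcp_rot: [0.0, 0.098, 0.995, -0.0]
force: [1.3, -0.7, 3.9]
width: 14.9
grip_force: 60.0
```

```bash
echo '[[[0,0,-6,0],[0,0,-12,0],[0,0,-20,0],[0,0,-25,0],[0,0,-25,0],[0,0,-25,0],[0,0,-25,0],[0,0,-20,0],[0,0,-12,0],[0,0,-6,0]]]' | python3 shift.py
echo '[[[1,12,0,0],[2,20,0,0.03],[2.2,26,0,0.06],[2.2,28,0,0.06],[2.2,28,0,0.06],[0,28,0,0.06],[0,28,0,0.06],[0,28,0,0.06],[0,28,0,0.06],[0,28,0,0.05],[0,28,0,0.03],[0,20,0,0]]]' | python3 shift.py
python3 - <<'E'
from bench import r
from h import *
s=r.sense();p,R=loc(s);print(p,R[:,0],s["grip_force"],s["width"],s["force"])
c=r.camera("scene");cv2.imwrite("pics/s1.png",cv2.convertScaleAbs(cv2.resize(c["img"][60:340,120:480,::-1],(720,560)),alpha=1.6))
E
```

```text
t: 5.78
tcp_pos: [633.7, -310.6, 210.9]
tcp_rot: [0.0, 0.098, 0.995, -0.0]
force: [0.6, 0.2, -1.4]
width: 15.1
grip_force: 59.4
t: 7.28
tcp_pos: [755.5, -38.9, 209.1]
tcp_rot: [-0.001, 0.355, 0.935, -0.0]
force: [-0.2, -0.6, -2.5]
width: 15.0
grip_force: 59.4
[755.52670274 -38.90618583 209.06376897] [-0.74845427  0.66318497  0.00137886] 59.35760736465454 14.991970260335863 [-0.18694871 -0.59684435 -2.540273  ]
```

View pics/s1.png

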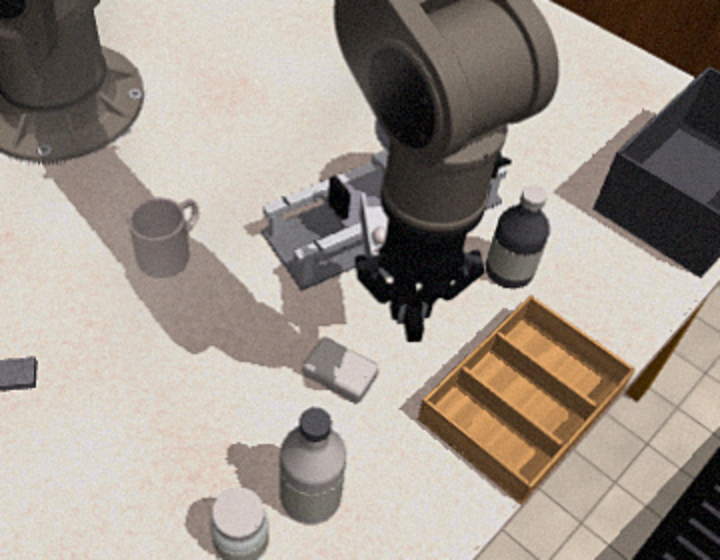

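The scoop is held level with a ball visible, and the bystanders haven't moved. On to the funnel, then loosen the grip there.

```bash
echo '[[[8,5,0,0],[16,10,0,0],[22,13,0,0],[24,15,0,0],[22,13,0,0],[16,10,0,0],[8,5,0,0],[2,2,0,0],[0,0,0,0],[0,0,0,0]]]' | python3 shift.py
python3 - <<'E'
from bench import r
from h import *
s=r.sense();p,R=loc(s);u=-R[:,0];print(p,u,s["grip_force"],go(s,np.array([558.5,233,209])+200*u))
c=r.camera("wrist");pickle.dump(c,open("w2.pkl","wb"));cv2.imwrite("pics/w2.png",cv2.convertScaleAbs(c["img"][:,:,::-1],alpha=1.4))
E
```

```text
t: 8.57
tcp_pos: [715.8, 90.7, 210.3]
tcp_rot: [0.0, 0.356, 0.934, -0.0]
force: [-0.1, 0.5, -1.5]
width: 14.9
grip_force: 59.3
[715.81359554  90.65636406 210.28779941] [ 7.46492286e-01 -6.65393999e-01  3.05691147e-04] 59.33336019515991 [12.14838033  1.58327661  1.22246482]
```

View pics/w2.png

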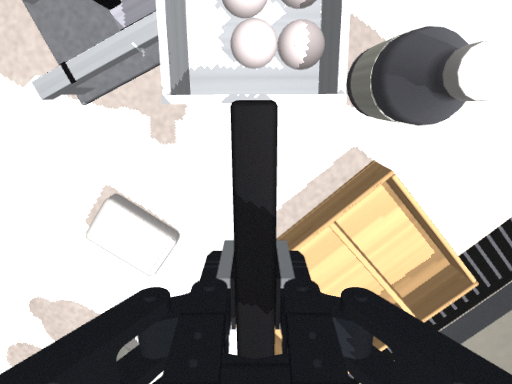

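The wrist view shows the scoop level with the balls at its back wall, at (253,43) and (300,43). I'll lower it to just above the near rim, then ease the grip in steps and watch the force.

```bash
echo '[[[4,1,6,0],[4,0.6,6,0],[4,0,4,0],[0,0,0,0]]]' | python3 shift.py 12
echo '[[[0,0,0,0],[0,0,0,0]]]' | python3 shift.py 14 | grep -E 'force|width|pos'
echo '[[[0,0,0,0],[0,0,0,0]]]' | python3 shift.py 14.5 | grep -E 'force|width|pos'
```

```text
t: 9.12
tcp_pos: [707.3, 101.4, 193.8]
tcp_rot: [-0.0, 0.355, 0.935, -0.0]
force: [-0.8, 0.2, -2.1]
width: 14.9
grip_force: 59.3
tcp_pos: [707.9, 100.7, 194.5]
force: [0.2, -0.2, -1.6]
width: 15.0
grip_force: 59.4
tcp_pos: [707.8, 100.8, 194.4]
force: [-0.7, -1.2, -2.1]
width: 15.0
grip_force: 59.4
```

```bash
echo '[[[0,0,0,0]]]' | python3 shift.py 15 | grep -E 'force|width|pos'
echo '[[[0,0,0,0]]]' | python3 shift.py 15.3 | grep -E 'force|width'
echo '[[[0,0,0,0]]]' | python3 shift.py 15.6 | grep -E 'force|width'
```

```text
tcp_pos: [707.8, 100.8, 194.3]
force: [-0.2, 0.1, -1.6]
width: 15.5
grip_force: 51.2
force: [-0.2, -0.5, -1.6]
width: 15.7
grip_force: 35.9
force: [-0.2, 0.1, -2.8]
width: 15.8
grip_force: 20.5
```

The grip force varies smoothly, about 50 N per mm. I'll ease it further and track the handle's root row in the wrist image to detect droop.

```bash
cat >> h.py <<'E'
def tilt(c,s):  # tilt (deg, mouth down +) from row of the handle's black root end
    g=c["img"].max(2).astype(int); col=np.median(g[:,249:260],1); k=np.where(col>70)[0]; k=k[k<260]
    v=k.max()+1 if len(k) else -1; p,R=loc(s); G=p-8*R[:,2]; T=c["camera_from_world"]
    best=[]
    for a in np.arange(-20,91,1.0):
        t=np.radians(a); X=G+R[:,0]*(74*np.cos(t)+12.5*np.sin(t)*-1)+R[:,2]*(74*np.sin(t)-12.5*np.cos(t))
        uv=cv2.projectPoints(X.reshape(1,1,3),cv2.Rodrigues(T[:3,:3])[0],T[:3,3],c["intrinsics"],np.array(c["dist_coeffs"]))[0].ravel(); best.append((abs(uv[1]-v),a,uv))
    return v,min(best,key=lambda b:b[0])
E
echo '[[[0,0,4,0],[0,0,0,0]]]' | python3 shift.py 15.8 | grep -E 'force|width|pos'
python3 - <<'E'
from bench import r
from h import *
c=r.camera("wrist");print(tilt(c,r.sense()))
E
echo '[[[0,0,0,0],[0,0,0,0]]]' | python3 shift.py 15.87 | grep -E 'force|width|pos'
python3 - <<'E'
from bench import r
from h import *
c=r.camera("wrist");print(tilt(c,r.sense()))
E
```

```text
tcp_pos: [707.8, 100.8, 190.1]
force: [0.4, 0.5, 0.4]
width: 15.5
grip_force: 10.3
(np.int64(100), (np.float64(0.1409864287735303), np.float64(5.0), array([257.73574456, 100.14098643])))
tcp_pos: [707.7, 100.9, 190.3]
force: [0.3, -0.3, -0.5]
width: 15.7
grip_force: 6.6
(np.int64(100), (np.float64(0.37026033260784175), np.float64(5.0), array([257.43772922, 100.37026033])))
```

```bash
echo '[[[2,0,-5,0],[2,0,-6,0],[3,0,-6,0],[2,0,-5,0],[0,0,0,0]]]' | python3 shift.py | grep -E 'force|width|pos'
python3 - <<'E'
from bench import r
from h import *
c=r.camera("wrist");print(tilt(c,r.sense()))
E
```

```text
tcp_pos: [701.1, 107.1, 212.9]
force: [0.2, -0.7, -0.4]
width: 16.1
grip_force: 6.7
(np.int64(100), (np.float64(0.23632012218799048), np.float64(4.0), array([257.3393076 ,  99.76367988])))
```

Run:
```python
from bench import r
from h import *
c=r.camera("wrist");s=r.sense();p,R=loc(s);G=p-8*R[:,2];T=c["camera_from_world"]
print("cam rel tool",R.T@(-T[:3,:3].T@T[:3,3]-p), s["force"])
for a in range(-10,70,10):
    t=np.radians(a);X=G+R[:,0]*(74*np.cos(t)-12.5*np.sin(t))+R[:,2]*(74*np.sin(t)-12.5*np.cos(t))
    print(a,cv2.projectPoints(X.reshape(1,1,3),cv2.Rodrigues(T[:3,:3])[0],T[:3,3],c["intrinsics"],None)[0].ravel())
cv2.imwrite("pics/w3.png",cv2.convertScaleAbs(c["img"][:,:,::-1],alpha=1.4))
```

```text
cam rel tool [  73.90481012   -0.71557648 -132.27093545] [ 0.95474152 -0.6455248   0.64339495]
-10 [257.88419897  92.10128598]
0 [257.59259026  95.9833598 ]
10 [257.34582106 105.51666848]
20 [257.14136649 118.60831116]
30 [256.97429265 133.81714217]
40 [256.83919409 150.20289649]
50 [256.73109138 167.17867475]
60 [256.64576222 184.39548505]
```

View pics/w3.png

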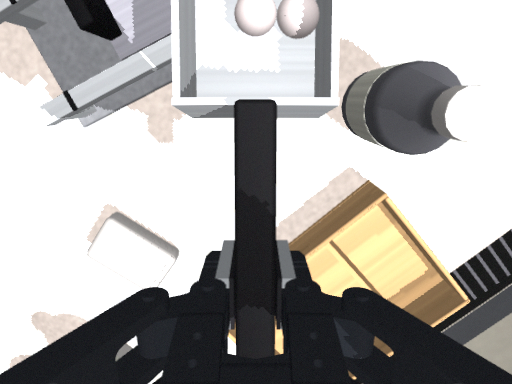

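The scoop is pivoting. Its back wall's outer face now shows at row 110, the bar's root looks narrower (further away), and the balls have rolled towards the mouth. I'll keep raising along the arc.

```bash
echo '[[[2,0,-4,0],[3,0,-5,0],[3,0,-5,0],[3,0,-5,0],[3,0,-4,0],[3,0,-4,0],[3,0,-3,0],[0,0,0,0]]]' | python3 shift.py | grep -E 'force|width|pos'
python3 - <<'E'
from bench import r
from h import *
c=r.camera("wrist");print(tilt(c,r.sense()))
E
echo '[[[3,0,-4,0],[3,0,-4,0],[3,0,-3,0],[3,0,-3,0],[3,0,-3,0],[3,0,-3,0],[3,0,-3,0],[3,0,-3,0],[0,0,0,0],[0,0,0,0]]]' | python3 shift.py | grep -E 'force|width|pos'
python3 - <<'E'
from bench import r
from h import *
c=r.camera("wrist");print(tilt(c,r.sense()))
cv2.imwrite("pics/w4.png",cv2.convertScaleAbs(c["img"][:,:,::-1],alpha=1.4))
E
```

```text
tcp_pos: [686.0, 120.4, 242.5]
force: [0.2, 0.2, 0.3]
width: 16.1
grip_force: 6.7
(np.int64(107), (np.float64(0.009626873842023542), np.float64(11.0), array([257.28988393, 107.00962687])))
tcp_pos: [668.1, 136.0, 268.2]
force: [0.3, 0.0, -1.5]
width: 15.8
grip_force: 6.8
(np.int64(120), (np.float64(0.13417761963908958), np.float64(21.0), array([257.10748376, 120.13417762])))
```

View pics/w4.png

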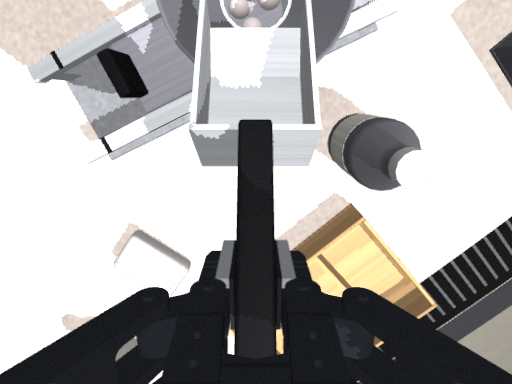

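Three balls sit in the tube, at (238,8), (268,3) and (253,22), and the scoop floor is bare. The fourth may be above the frame. I'll tilt a little more, then lift away and check.

```bash
echo '[[[2,0,-4,0],[3,0,-4,0],[3,0,-3,0],[3,0,-3,0],[0,0,0,0],[0,0,-8,0],[0,0,-15,0],[0,0,-20,0],[-10,0,-25,0],[0,0,-15,0],[0,0,0,0],[0,0,0,0]]]' | python3 shift.py | grep -E 'force|width|pos'
python3 - <<'E'
from bench import r
from h import *
c=r.camera("wrist");print(tilt(c,r.sense()))
t=r.camera("top")
a=cv2.convertScaleAbs(c["img"][:,:,::-1],alpha=1.4)[:300]
b=cv2.convertScaleAbs(cv2.resize(t["img"][150:250,85:218,::-1],None,fx=2.9,fy=3,interpolation=cv2.INTER_CUBIC),alpha=2)[:300]
b=b[:,:288];cv2.imwrite("pics/w5.png",np.hstack([a,b]))
E
```

```text
tcp_pos: [666.9, 137.1, 364.6]
force: [0.5, -0.5, -1.6]
width: 15.7
grip_force: 6.9
(np.int64(124), (np.float64(0.435441407423113), np.float64(24.0), array([257.10015401, 124.43544141])))
```

View pics/w5.png

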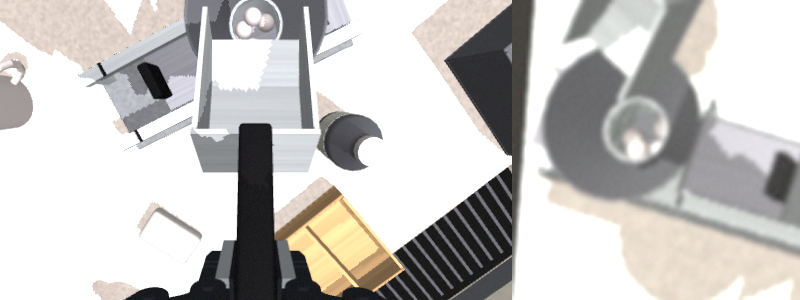

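The wrist crop shows three balls in the tube at (253,15), (266,20) and (243,30), with the scoop lip at row 40 possibly hiding the fourth. My picture budget is used up, so I'll check by code: back off and sample brightness in the tube and on the scoop floor.

```bash
echo '[[[-12,0,0,0],[-20,0,0,0],[-20,0,0,0],[-12,0,0,0],[0,0,0,0],[0,0,0,0]]]' | python3 shift.py | grep -E 'force|pos|grip'
python3 - <<'E'
from bench import r
from h import *
c=r.camera("wrist");pickle.dump(c,open("w6.pkl","wb"));T=c["camera_from_world"]
t=r.camera("top");pickle.dump(t,open("t6.pkl","wb"))
def pr(c,X):
    T=c["camera_from_world"];return cv2.projectPoints(np.float64(X).reshape(-1,1,3),cv2.Rodrigues(T[:3,:3])[0],T[:3,3],c["intrinsics"],np.array(c["dist_coeffs"]))[0].reshape(-1,2)
print(pr(c,[[558.5,233,117],[558.5,233,73],[583.5,233,73],[558.5,258,73]]),pr(t,[[558.5,233,117],[558.5,233,73],[583.5,233,73]]))
def show(c,u,v,n,st=1):
    g=cv2.cvtColor(c["img"],cv2.COLOR_RGB2GRAY)
    for y in range(max(0,v-n),v+n,st): print("".join(" .:-=+*#%@"[min(9,g[y,x]//22)] for x in range(u-n,u+n,1)))
u,v=pr(t,[558.5,233,80])[0];show(t,int(u),int(v),14)
u,v=pr(c,[558.5,233,80])[0]
if v>-10: show(c,int(u),max(30,int(v)),34)
E
```

```text
tcp_pos: [715.1, 94.6, 365.2]
force: [-0.2, 0.1, -1.0]
grip_force: 7.0
[[255.58014456 -41.84823033]
 [255.56506073 -26.44603083]
 [270.11392054  -8.33836531]
 [272.26423374 -42.79009441]] [[127.45169702 192.51814296]
 [132.65942706 195.56477558]
 [133.24077313 186.51125866]]
.::::::::::--:::::::::::----
.:::::-----==----::::::::---
.::::-===========--::::::---
.::--=====--======--::::----
.:-====-------=====---::----
:-====---------=====--------
:-===-------------===-------
-===---------------==-------
-==----------------===------
==----------------==+=------
==---------------==++=------
==---------------=+++=------
==------===------=++++------
==-----=====-----=+++=------
==----==++++=-----=++=------
==----==++++=----====-------
==-----=+***+=--=+++=-------
-==----=*****+==+**+=-------
-===---=**#**+==**+=--------
:-===--=**#**+==++=---------
:--=====+***++====----------
::--====+**+++==------------
:::---===++===--------------
:::::-----------------------
:::::::---------------------
:::::::::-------------------
::::::::-----------------=--
:::::::--:--------------==--
```

Run:
```python
from h import *
c=pickle.load(open("w6.pkl","rb"))
g=cv2.cvtColor(c["img"],cv2.COLOR_RGB2GRAY)
for y in range(0,136,3): print("%3d "%y+"".join(" .:-=+*#%@"[min(9,max(0,int(g[y,x])-60)//20)] for x in range(186,326,2)))
```

```text
0 +=----:::::::.................................... ..... .:::-#*-:-====
  3 +++=:::::::::::.....................................  .::-%*.:-=======
  6 ++++++-:---:::::::............................... ...:-**::-=========-
  9 +++++++++-::-:-:::::...... .......................::=*::-==========-:=
 12 +++++++++-::::++++==::::.    ..................:::-::-=====-====-:+%%%
 15 ++++++++:::::::++++++::::..  .............::::*+-:-==========-:*%%%%%%
 18 +++++++=:::::::-++++++:::%##+--:::::::::::=#+::-==========-:*#%%%%%%%%
 21 +++++++:::---::-+++++:::+%%%%%%%%%%%*::=#*::=======-===-.=##%%%%%%%%%%
 24 =---:::::=**::::+++++=.-+#%%%%%%%*=:-#*::-==========-:=%%#**#%%%%%%%%%
 27 :::::::::+*+:::::+=:=%%*+=%%%%#-:=#*-:-==========-:+#%%%%+**#%%%%%%%%%
 30 :::-:::::**+:::: :%%%%%%*=+#-:=#*::-==========--+%%%%%%%%:+**%%%%%%%%%
 33 :::::::::**=: :++++%%%%%%%#=#*-:-==========--*%%%%%%%%%%% -**%%%%%%%%#
 36 :::::::::**-:++++=+%%%%%%%*=:-==========--*%%%%#%%%%%%%%% .**##%%%%%%%
 39 :::::::..**-:+====%%%%%#=:-==========--*##%%##%%%#%%%#### .**###%%%%%%
 42 ::::..=++**::====*%%#-:-==========--+#%%#%#%###%
[... 1647 characters left out ...]
===========:     +**%%%% 
111 %%%%%**+:::..-=============+============================-     +**#%%%%
114 %%%%#**+::...====+==++=====+=======+====================-     +**#%%%%
117 #%%%#**=:....=+++=++==========+=====+=====++=============     -**#%%%%
120 %%%%#**-:....============================================     :**#%%%%
123 %%%%#**::....============================================.     **#%%%%
126 #%%%=+*:.....============================================:     ***%%%%
129 %%%#===.....:==============-              -==============. .   +**%%%%
132 %%%#===.....:==============                ==============:     -=+#%%%
135 %%%+=====*=+********+======                +**********************#*+=
```

The scoop is empty: only floor and shadow, no discs. To count the balls, I'll shift sideways so the wrist camera sees the whole tube beside the bowl.

```bash
echo '[[[10,-12,0,0],[18,-20,0,0],[25,-25,0,0],[25,-25,0,0],[15,-12,0,0],[4,0,0,0],[0,0,0,0],[0,0,0,0]]]' | python3 shift.py | grep -E 'pos|grip'
python3 - <<'E'
from bench import r
from h import *
c=r.camera("wrist");pickle.dump(c,open("w7.pkl","wb"))
def pr(c,X):
    T=c["camera_from_world"];return cv2.projectPoints(np.float64(X).reshape(-1,1,3),cv2.Rodrigues(T[:3,:3])[0],T[:3,3],c["intrinsics"],np.array(c["dist_coeffs"]))[0].reshape(-1,2)
print(pr(c,[[558.5,233,155],[558.5,233,73],[583.5,233,73]]))
u,v=pr(c,[558.5,233,85])[0].astype(int);g=cv2.cvtColor(c["img"],cv2.COLOR_RGB2GRAY)
for y in range(max(0,v-34),v+34,2): print("%3d "%y+"".join(" .:-=+*#%@"[min(9,max(0,int(g[y,x])-40)//20)] for x in range(u-36,min(512,u+36))))
E
```

```text
tcp_pos: [580.8, 88.6, 365.2]
grip_force: 7.0
[[352.90723203  55.33745379]
 [333.74070967  63.38064005]
 [346.43588524  79.77276998]]
 28 ::::::::::::::::::::::::::::::::.::.....................................
 30 :::::::::::::::::::::::::::::::::::.-=+**********++=:...................
 32 ::::::::::::::::::::::::::::::::-+****#*+========+*****+=:..............
 34 :::::::::::::::::::::::::::::=+****=---------:::::::-=+***+-............
 36 ----::::::::::::::::::::::-+***+----------:::::::::::::--****=..........
 38 ****::::::::::::::::::::=+***=--==++=--::::::::::::::::::--****-........
 40 ****=:::::::::::::::::-+**+=-=++*######*-::::::::::::...::::-+**+.......
 42 ****=::::::::::::::::-**+=--=+**##%%%%%%#+::::::::::::...::::-+**+......
 44 +***+:::::::::::::::-*#*=--=+**##%%%%%%%%*+==+=--:::::....::::-+***.....
 46 =****::::::::::::::-**+--:-=+**##%%%%%%%%#*++++++=-:::::..::::::-**=....
 48 -****-::::::::::::-**+---:-=++*##%%%%%%%####*++++++-::::...::::::+**:...
 50 .****=::::::::::::+*#++==::-=+**###%%%##**#%#++++++=:::::...:::::=#*-...
 52 .****+:::::::::::-*##*###*-:-==+****#*
[... 951 characters left out ...]
.......
 78 ...:*****-:::::::::::::::-*##*+=====--:-------------=+*#*+-.............
 80 ....+****-:::::::::::::::::-+**##+=-----------===++****+-...............
 82 ....=****=::::::::::::::::::::-=+***********##****++-...................
 84 ....-****+::::::::::::::::::::::::::-==+++++==--........................
 86 ....:****+-::::::::::::::::::::::::::::::::::::.........................
 88 .....+****-:::::::::::::::::::::::::::::::::.:::.:......................
 90 .....+****=::::::::::::::::::::::::::::::::::::.........................
 92 .....=****+:::::::::::::::::::::::::::::::::::::::......................
 94 .....-****+-:::::::::::::::::::::::::::::::::::.::.:::..................
```

All four balls are in the tube: (34,46), (22,57), (46,48) and (31,73) in the dump. Now I'll carry the scoop back and lay it flat by lowering the lip onto the counter and letting it pivot.

```bash
echo '[[[-10,-9,0,0],[-20,-18,-0,0],[-28,-25,10,0],[-32,-29,20,0],[-32,-29,25,0],[-32,-29,25,0],[-32,-28,25,0],[-28,-25,25,0],[-20,-18,20,0],[-10,-9,10,0],[-4,-3,0,0],[0,0,0,0]]]' | python3 shift.py 15.5
python3 - <<'E'
from bench import r
from h import *
c=r.camera("wrist");s=r.sense();p,R=loc(s);print(tilt(c,s),p,R[:,0])
E
```

```text
t: 18.68
tcp_pos: [618.5, -242.0, 206.1]
tcp_rot: [0.0, 0.355, 0.935, 0.0]
force: [-0.6, -0.2, -1.7]
width: 16.3
grip_force: 14.3
(np.int64(134), (np.float64(0.7237814341154944), np.float64(30.0), array([257.94258654, 133.27621857]))) [ 618.63565705 -241.49965245  206.17485477] [-7.47938448e-01  6.63767678e-01 -7.40391446e-04]
```

```bash
echo '[[[0,0,15,0],[0,0,25,0],[0,0,25,0],[0,0,15,0],[0,0,6,0],[0,0,0,0]]]' | python3 shift.py 15.8 | grep -E 'force|pos'
echo '[[[-3,0,6,0],[-4,0,8,0],[-4,0,8,0],[-4,0,8,0],[-4,0,8,0],[-4,0,8,0],[-4,0,8,0],[-3,0,8,0],[-2,0,8,0],[-1,0,5,0],[0,0,4,0],[0,0,0,0]]]' | python3 shift.py | grep -E 'force|pos'
python3 - <<'E'
from bench import r
from h import *
c=r.camera("wrist");s=r.sense();print(tilt(c,s),s["tcp_pos"],s["force"],s["width"])
E
```

```text
tcp_pos: [619.6, -242.7, 119.8]
force: [3.8, -2.8, 7.1]
grip_force: 11.4
tcp_pos: [642.5, -264.0, 40.0]
force: [-0.3, 0.7, -0.7]
grip_force: 9.3
(np.int64(163), (np.float64(0.6195013109307013), np.float64(48.0), array([256.96478253, 163.61950131]))) [ 642.46881626 -263.94904282   40.16166058] [ 0.20423832 -0.22106199 -1.83884283] 15.640110110730966
```

Run:
```python
from bench import r
from h import *
c=r.camera("wrist");t=r.camera("scene");pickle.dump((c,t),open("w8.pkl","wb"))
g=cv2.cvtColor(c["img"],cv2.COLOR_RGB2GRAY)
for y in range(0,380,7): print("%3d "%y+"".join(" .:-=+*#%@"[min(9,int(g[y,x])//25)] for x in range(100,420,4)))
```

```text
0 ###%#%######++++##=====########################=========::::=#%####%##%#########
  7 ##%#########++++##=====#######################*=========::::=############%####%#
 14 ############++++##=--==####%##################*+++++++++::::*##%###############%
 21 +###########++++#%==-==###%%################%#***+***+++::::##%########%########
 28 ++++########*+++##==-==####%%##%#%%####%######**+++++++=::::#########%##########
 35 ++++++#######+++#%==-=-###%#############%##%%##***+++++-::::%######%%########%##
 42 +++++++%#####+++##+=-=-%######%#########%####%#******+*-::::##%####%#%#######%%#
 49 +++++++++%###+++##+=-=-#####%%#%############%%%********:::::##%#%##%########%###
 56 +++++++***##++++*#*===-######%%#######%%###%##%*****+**:::::######%%##%%%##%%###
 63 ++++++++++++++++*##====######%%####%#%#%##%#%%#++++++++:::::###%##%%###%########
 70 +++++++++++++++++##=-=-#########%##%#%######%##++++++++::::-%%%############%#%%#
 77 ++++++++++*++++++#%====*###%%##%#%####%#%##%###++++++++::::-#############%######
 84 +++++++++++++++++##==-=+#####%######%%########*++++++++::::-#%#%##############
[... 2857 characters left out ...]
.              ..                  
329              .                  :+- .     . ==              ...  .              
336          -. ...         .       **-  .  .   ++       .      ... .  . :          
343        ###    .                 *+=    .  . ++              ..  ..  .#%*        
350      ###    .  .                *#=         ++               ...  .   -##:      
357     #*      ..                                                 ..        #      
364                                                                                 
371                .                                              :                 
378               %                                                :-
```

```bash
cat > pnp.py <<'E'
from h import *
from scipy.optimize import least_squares
def fit(c,s,obs):
    p,R=loc(s);G=p-8*R[:,2];T=c["camera_from_world"];rv=cv2.Rodrigues(T[:3,:3])[0]
    X=np.array([o[0] for o in obs],float);U=np.array([o[1] for o in obs],float)
    def world(q):
        d,t,h=q; a=np.radians(t); x=d-X[:,0]; z=X[:,2]-40.5-h   # forward of G, up
        f=x*np.cos(a)+z*np.sin(a)*1; w=-x*np.sin(a)+z*np.cos(a)
        return G+np.outer(f,R[:,0])+np.outer(-X[:,1],R[:,1])*0+np.outer(X[:,1],R[:,1])-np.outer(w,R[:,2])
    f=lambda q:(cv2.projectPoints(world(q).reshape(-1,1,3),rv,T[:3,3],c["intrinsics"],np.array(c["dist_coeffs"]))[0].reshape(-1,2)-U).ravel()
    r=least_squares(f,[100,0,0]);return r.x,f(r.x).reshape(-1,2).round(0).tolist()
E
python3 - <<'E'
from pnp import *
from bench import r
np.set_printoptions(precision=1,suppress=True)
c,t=pickle.load(open("w8.pkl","rb"));s=r.sense()
print(fit(c,s,[((36,-33,42),(180,156)),((36,33,42),(336,156)),((36,-8,53),(237,165)),((36,8,53),(277,165)),((33,-30,4),(193,117)),((33,30,4),(317,117))]))
c=pickle.load(open("w2.pkl","rb"))
# sanity on level scoop (w2) with its own TCP
s2=dict(s);s2["tcp_pos"]=np.array([715.8,90.7,210.3])
print(fit(c,s2,[((36,-33,42),(160,103)),((36,33,42),(350,103)),((36,-8,53),(233,101)),((36,8,53),(276,101)),((33,-30,4),(187,70)),((33,30,4),(323,70))]))
g=cv2.cvtColor(pickle.load(open("w8.pkl","rb"))[0]["img"],cv2.COLOR_RGB2GRAY)
for y in range(108,172,3): print("%3d "%y+"".join(" .:-=+*#%@"[min(9,int(g[y,x])//25)] for x in range(164,352,2)))
E
```

```text
(array([ 81.6, -15.5,  27.6]), [[-2.0, -2.0], [1.0, -2.0], [-0.0, 1.0], [1.0, 1.0], [5.0, 0.0], [-1.0, 0.0]])
(array([108.6, -12.5,  14. ]), [[3.0, -5.0], [2.0, -6.0], [-0.0, 4.0], [7.0, 4.0], [3.0, 2.0], [1.0, 1.0]])
108 +++++*===--==-=######%###%#####%%%####%#%#######%#%%%#%#%###+++++++++++++++++:::::::::#%#####%
111 ++++++=-==-==--###%%%%#####%#%#%%%#%%######%%%###%#%#####%%*+++++++++++++++++:::::::::###%#%##
114 +++++#=::---=-=##%%##%##%##%####%%######%###%#%%%%%####%%%##+++++++++++++++++:::::::::########
117 ++++++=-::::=--+##++++++##+##++++++##+##+++*++#**##+++*+*#*++++++++++++++++++:::::::::%%%#####
120 ++++++:::::::-:=++++++++++++++++++++++++++++++++++++++++++++++++++++++++++++=::::::::-#%#%####
123 ++++++-:::::--:=++++++++++++++++++++++++++++++++++++++++++++++++++++++++++++=::::::::+%#%#####
126 ++++++=::::::::=++++++++++++++++++++++++++++++++++++++++++++++++++++++++++++=::::::::+########
129 ++++++=::::::::=++++++++++++++++++++++++++++++++++++++++++++++++++++++++++++-::::::::*%#######
132 ++++++=::::::::-++++++++++++++++++++++++++++++++++++++++++++++++++++++++++++=::::::::#
[... 595 characters left out ...]
#%###%#
153 +++++++::-------------------------------------------------------------------------::-#######%#
156 +++++++------------------------------------------------------------------------------*#######%
159 +++++++++++++++++++++++++#%#%%##+++++++++++++++++++++###%#%%#%#%##%%###%##%###%########%######
162 ++++++++++++++++++++++++++*###*+++++++================#%#%#%#%%###%#%#%#%#%##%########%#######
165 ++++++++++++++++++++++++++++****++++                   :#####%%#########################%%##%%
168 +++++++++++++++++++++++++++++++++++=                    -########%###################%%#######
171 +++++++++++++++++++++++++++++++++++    .  . . .... ....  ####%%#%%####################%#######
```

```bash
for i in 1; do echo '[[[0,0,3,0],[0,0,0,0]]]' | python3 shift.py 15.85 | grep -E 'force|pos'; done
echo '[[[0,0,2,0],[0,0,0,0]]]' | python3 shift.py | grep -E 'force|pos'
echo '[[[0,0,2,0],[0,0,0,0]]]' | python3 shift.py | grep -E 'force|pos'
python3 - <<'E'
from bench import r
from h import *
c=r.camera("wrist");t=r.camera("scene");pickle.dump((c,t),open("w9.pkl","wb"))
def pr(c,X):
    T=c["camera_from_world"];return cv2.projectPoints(np.float64(X).reshape(-1,1,3),cv2.Rodrigues(T[:3,:3])[0],T[:3,3],c["intrinsics"],np.array(c["dist_coeffs"]))[0].reshape(-1,2)
s=r.sense();p,R=loc(s);f=R[:,0];o=np.array([p[0],p[1],0])+85*f;print("lip flat expect",pr(t,o+57*f+[0,0,17.5]),"origin",pr(t,o),"tail",pr(t,o-144*f+[0,0,53]))
u,v=pr(t,o)[0].astype(int);g=cv2.cvtColor(t["img"],cv2.COLOR_RGB2GRAY)
for y in range(v-44,v+46,1): print("%3d "%y+"".join(" .:-=+*#%@"[min(9,int(g[y,x])//17)] for x in range(u-50,u+50)))
E
```

```text
tcp_pos: [642.8, -264.1, 37.3]
force: [0.6, -0.5, -0.6]
grip_force: 7.4
tcp_pos: [643.0, -264.4, 35.5]
force: [2.6, -0.8, 2.1]
grip_force: 7.6
tcp_pos: [643.4, -264.7, 33.8]
force: [2.8, -1.7, 3.8]
grip_force: 8.0
lip flat expect [[218.35530272 236.97395041]] origin [[218.8353368  259.82243082]] tail [[217.13820287 304.70342711]]
215 #*.----------=-:-------------------------------------.:-----------::.-#%#####%%####%###%%%%%#%#%####
216 %*.----=-------::------------------------------------:.--------:---:.-#%%###%##%######%##%#%%######%
217 %*.:-----------::---------------------------:----:---::-----------::.-##%###%#######%%%#%#####%%####
218 *#-:------------:------------------------------------:.------:-----: -#%%%%%###%######%#########%#%%
219 *#-:------------:--------------------------:--:::--:-::::----::---::.-#%%%%#%###%##%#%%#####%###%###
220 ++::------------::-------------:----------:::-:--:-:--::---:---:-:::.-#%###########%#######%%###%###
221 =+-:------------::------------------:----:--::::::::-:.::-:-::--:-::.=#%#%#%%#%%#%%%#%######%####%%#
222 =+=:------------::-------:---
[... 7981 characters left out ...]
%########=+===+=  .    +%########%###%#%*=++====++=++====++++=:--:::-=
299 ########%####%#%%#%%###################====++=       +%############%%#*=+===+=======+++++===:--:::--
300 #%###%#%#%####%#####%##################===+==-   .   +%####%###*######%*=+=======+=+++=+=++=::::-:::
301 %###%##%%%%####%#####%########%########=+=+=+-       =%#####%########%#*=========++=++++=++=::::::::
302 ##%##%##%%#%%%###%#%#####%###%#########=+==++=       =%##############%#%*=======+=+==+===++=::.-=-:-
303 %#%###%#####%#####%##################%#==+==+=       +%############%####*+========++=====+==::::---:
304 ######%####%#######%############%##%#%#=++++==   .   +%#########%%#*#######*+=========+=+++=-:::-:--
```

Contact came at TCP z≈35, the height of the original flat grasp. Releasing and rising.

```bash
echo '[[[0,0,0,0],[0,0,0,0],[0,0,0,0]]]' | python3 shift.py 30 | grep -E 'force|width'
echo '[[[0,0,0,0],[0,0,-10,0],[0,0,-30,0],[0,0,-50,0],[0,0,-50,0],[0,0,-40,0],[0,0,-20,0],[0,0,0,0],[0,0,0,0]]]' | python3 shift.py 85 | grep -E 'force|width|pos'
python3 - <<'E'
from bench import r
from h import *
s=r.sense();c=r.camera("wrist");t=r.camera("scene");pickle.dump((c,t,s),open("w10.pkl","wb"))
g=cv2.cvtColor(c["img"],cv2.COLOR_RGB2GRAY)
for y in range(0,300,5): print("%3d "%y+"".join(" .:-=+*#%@"[min(9,int(g[y,x])//25)] for x in range(200,320,2)))
E
```

```text
force: [-0.4, -0.0, -0.4]
width: 29.9
grip_force: 0.0
tcp_pos: [642.2, -263.8, 231.9]
force: [0.5, -0.7, -0.3]
width: 85.2
grip_force: 0.0
  0 ************************************************************
  5 ************************************************************
 10 ************************************************************
 15 **+===****************************+===**********************
 20 **=======**-=***=****+***++***+*+*=======***:***************
 25 **+======+*-+*************************------:***************
 30 **+======+*-=+++*+*****++****+*******+------:***************
 35 ***======+*--++++*++*++++**+*+*++*+*+-------:***************
 40 ***=======*=-***********************=------::***************
 45 ***=======*=-***********************-=-----::***************
 50 ***=======*=-**********************=-------:-***************
 55 ***=======*+-+**+***+*+**++*+*+**++=-------:-***************
 60 ***=======*+-+*********************========:-***************
 65 ***=======*+-+*********************========:-***************
 70 ==========*+-+*********************========:=**
[... 2238 characters left out ...]
*****************+========::::------==============
250 *****************************+======::-----==============+++
255 *******************************++===:----====--::::::::::::-
260 ************************************----==-:::::::=+++++*+=-
265 ************************************-----::::=**************
270 ************************************+---::-*****************
275 *************************************=-::*******************
280 **************************************=:+*******************
285 ***************************************+********************
290 ***************************************+********************
295 ************************************************************
```

Run:
```python
from h import *
c,t,s=pickle.load(open("w10.pkl","rb"))
a=atz(c,(256,232),53);b=atz(c,(256,124),53);print(a,b,np.linalg.norm(a-b))
for h in(42,): 
    l=atz(c,(223,122),h);q=atz(c,(288,122),h);print(np.linalg.norm(l-q))
f=(b-a)/np.linalg.norm(b-a)
# scene check: project expected flat features
def pr(c,X):
    T=c["camera_from_world"];return cv2.projectPoints(np.float64(X).reshape(-1,1,3),cv2.Rodrigues(T[:3,:3])[0],T[:3,3],c["intrinsics"],np.array(c["dist_coeffs"]))[0].reshape(-1,2)
g=cv2.cvtColor(t["img"],cv2.COLOR_RGB2GRAY)
print("tail",pr(t,a),"root",pr(t,b))
u,v=((pr(t,a)+pr(t,b))/2)[0].astype(int)
for y in range(v-45,v+40,2): print("%3d "%y+"".join(" .:-=+*#%@"[min(9,int(g[y,x])//17)] for x in range(u-30,u+40)))
p,R=loc(s)
dx=np.array([-.283,-.959]);print("gate",np.array([558.5,233])+130*dx,"mark",np.array([558.5,233])+188*dx,R[:,0],R[:,1],s["joints"])
```

```text
[ 684.63129327 -301.85808993   53.        ] [ 604.69258964 -230.82963207   53.        ] 106.93567301145872
61.76057485577247
tail [[217.01706569 303.33378906]] root [[217.08460401 261.40010085]]
237 .:+#########*+*%%%++%####%####%%%%%%#*++++#*.:-.  :*%##%#%#######%%###
239 ..+#########+==++#*=#%#%###%%%#%##%%%%#=+=#*.:-.  -*%%%%%#%%%###%#####
241 .-*########*=++=+**=#%####%%%#%#%#%##%#===#*..:=###%#%%######%##%#%%##
243 .-*%########*==++#*=#%#%##%##%%#%##%%*====*++###%%###%##%####%%#####%#
245 ###########%#===+#*=#%###%##%#%##%#%%#==+=***%%%#####%###%#%#%#%%%%#%#
247 #%##########*=+=+*+=#%##%#####%#%%%%*==+==***##%#%#####%#%##%######%##
249 ############+++++*+-*%%#%###%%%%%%%%%*=+==***%#####%%#%#%##%#%%####%##
251 +*#########*=++++*+=#%###%##########%*====**+##%%##%%%#%%#%##%%######%
253 ===++*%%####==+++++=#%#####%##%####%%*====**+#%#%#%#%#%#%%#######%###%
255 =++=====+*%#===+=*+=#%%%%####%%###%%*===+=**+*#%%######%%#####%%#%#%##
257 +=+=+==+++++=====++=#%%####%####%%#%*=====**+#%%%#%##%%%%%%#######%#%#
259 +++++=++++++====++==#%##############*=====+*+####%%##%##%%%%%#%%###%##
261 =
[... 1838 characters left out ...]
==+#####################+=+====
311 ###%%##%%###%########%%#*%%%%#==+++=====*#######################++====
313 ################%%#######%%*==++==+====+##########################%%#=
315 #%####%#%%%%%########%#%%%#======++++==+%#######################*##%#%
317 ###########%#####%####%#%#*+=+=++======+#########################*#%##
319 %%%###%%###%#########%##%#=====+++=+++-=########################++*##%
321 ######%########%#%#######*+==++++++++=--+######################*=++*##
gate [521.71 108.33] mark [505.296  52.708] [-0.74737504  0.66440023  0.00169469] [ 6.64400070e-01  7.47376746e-01 -7.39028982e-04] [-0.14896972  0.53892305  0.65269709  1.59290383 -0.35128655  1.13185451
  1.43090771]
```

The scoop lies flat: both handle ends match the flat prediction in the wrist and scene views. Now to the gate, turning the tool so the jaws close along the doser's x.

```bash
echo '[[[30,18,0,0],[42,24.8,0,0],[42,24.8,0,0],[42,24.8,0,0],[42,24.8,0,0],[42,24.8,0,0],[42,24.8,0,0],[40,23,0,0],[15,9,0,-0.14],[0,0,0,-0.15],[0,0,0,-0.15],[0,0,0,0]]]' | python3 shift.py 45 | grep pos
echo '[[[0,0,0,0],[0,0,0,0]]]' | python3 shift.py | grep force
python3 - <<'E'
from bench import r
from h import *
s=r.sense();p,R=loc(s);print(p,R[:,1],go(s,(521.7,108.3,200)))
c=r.camera("wrist");pickle.dump((c,s),open("w11.pkl","wb"))
def pr(c,X):
    T=c["camera_from_world"];return cv2.projectPoints(np.float64(X).reshape(-1,1,3),cv2.Rodrigues(T[:3,:3])[0],T[:3,3],c["intrinsics"],np.array(c["dist_coeffs"]))[0].reshape(-1,2)
print(pr(c,[[521.7,108.3,111],[505.3,52.7,66],[547.5,38.7,66],[461,65,66]]))
g=cv2.cvtColor(c["img"],cv2.COLOR_RGB2GRAY)
for y in range(0,300,5): print("%3d "%y+"".join(" .:-=+*#%@"[min(9,int(g[y,x])//25)] for x in range(100,420,3)))
E
```

```text
tcp_pos: [522.7, 108.2, 232.7]
force: [0.1, -0.1, 0.4]
grip_force: 0.0
[522.93447491 108.22577696 233.11871397] [ 2.85026470e-01  9.58519570e-01 -3.80471383e-04] [ 1.19651123 -0.26811307 33.1191052 ]
[[255.60704078 192.16934704]
 [193.01364833 178.94491621]
 [194.07406279 223.7424263 ]
 [189.39390411 128.65492859]]
  0 ##++++++++++++++++++++++++++++++++#########################################################################
  5 ##+++++++++++++++++++++++++++++++++++#####++++#############################################################
 10 #*+++++++++++++++++++++++++++++++++++#*##*++++#############################################################
 15 ##++++++++++++++++++++++++++++++++++++++++++++#############################################################
 20 #*++++++++++++++++++++++++++++++++++++++++++++*############################################################
 25 ##+++++++++++++++++++++++++++++++++++##+++++++#############################################################
 30 ##++++++++++++++++++++++++++++++++++++++*+++++#############################++++++++++++*###################
[... 5226 characters left out ...]
    ::::.   +#####+++------::-::::::::
270 ######################.   :::::     +###############################     .::::    #####++++=-------::::::::
275 ####################*.   .::::      +###############################      :::::    #####+++++---::-::::::::
280 #################+++:    :::::      *###############################       ::::.    #####+++++::---::::::::
285 ##############++++         ==:      ################################:      ==.        -##++++:...-----:::::
290 ###*#######++++=            =-     :################################+      =:           =#++=...--:-::-----
295        +###++++.                   ##################################     .              ##+-..::
```

Run:
```python
from h import *
c,s=pickle.load(open("w11.pkl","rb"));np.set_printoptions(precision=1,suppress=True)
g=cv2.cvtColor(c["img"],cv2.COLOR_RGB2GRAY)
for y in range(150,216,3): print("%3d "%y+"".join("%4d"%g[y,x] for x in range(240,274,2)))
m1=atz(c,(191,128),66);m2=atz(c,(196.5,222),66);print("marks",m1,m2,(m1+m2)/2)
print("plate",atz(c,(257.5,184),111))
for y in (124,130,218,224): print(y,[int(v) for v in g[y,184:204]])
```

```text
150   82  81  83  84  87  94  97  97  96  97 138 144 145 145 145 145 146
153   83  85  85  84  84  92  96  97  96  95 113 142 142 144 144 144 144
156   83  82  84  80  80  44   8  11   6   8   7  49 148 147 149 148 148
159   84  84  82  84  84  19  13   4  12   8  10   8 139 144 143 143 144
162   83  81  84  86  84   4  11   4   9   9   9  10 114 145 144 145 144
165   82  83  84  82  74  13  15  14  16  13  19  14 104 145 145 144 146
168   86  87  85  85  75  16  26  25  27  27  29  26 104 147 148 148 147
171   82  82  82  85  75  16  27  25  22  29  28  25 101 143 144 144 145
174   83  84  85  83  74  18  24  25  26  28  28  23 100 143 143 142 144
177   81  83  84  84  77  17  23  27  25  27  28  26 102 142 143 142 142
180   84  85  84  86  79  14  26  23  25  28  28  25 106 149 148 149 148
183   85  85  83  80  73  13  25  24  25  25  29  28 101 142 144 144 144
186   80  82  83  83  74  15  24  25  24  27  29  27 101 144 145 143 144
189   81  84  85  86  75  17  25  26  24  27  28  27 108 145 145 146 146
192   83  86  93  92  74  17  27  26  28  26  27  29 108 146 146 146 146
195  
[... 300 characters left out ...]
127 128 124  15  25  26  28  29  29  28 108 147 148 146 148
210   87  87  86  86  88  26  25  27  28  32  29  27  98 129 113 131 131
213   88  89  89  89  89  88  75  76  77  75  75  90  88  89  90  89  91
marks [460.9  66.6  66. ] [546.5  41.6  66. ] [503.7  54.1  66. ]
plate [515.7 111.6 111. ]
124 [191, 191, 191, 180, 95, 22, 23, 22, 54, 132, 192, 191, 192, 192, 192, 193, 192, 191, 192, 192]
130 [187, 188, 188, 178, 124, 22, 24, 26, 36, 110, 189, 189, 189, 190, 189, 188, 189, 188, 189, 188]
218 [193, 193, 191, 193, 192, 193, 193, 192, 182, 136, 49, 21, 25, 60, 140, 192, 193, 193, 193, 193]
224 [186, 186, 187, 186, 187, 187, 186, 185, 179, 145, 74, 23, 22, 23, 119, 187, 187, 188, 187, 187]
```

The plate's top face centre is at (256.8,188) and the marks at (191,128) and (196.5,222). That gives 58.0 mm from plate to mark, as specified. Descending to grasp.

```bash
echo '[[[3,0.2,20,0],[0,0,35,0],[0,0,35,0],[0,0,30,0],[0,0,18,0],[0,0,8,0],[0,0,0,0],[0,0,0,0]]]' | python3 shift.py | grep -E 'pos|force'
echo '[[[0,0,0,0],[0,0,0,0],[0,0,0,0],[0,0,0,0],[0,0,0,0]]]' | python3 shift.py 0
python3 - <<'E'
from bench import r
from h import *
s=r.sense();p,R=loc(s);print(p,R[:,1],(p[:2]-[558.5,233])@[-.283,-.959])
E
```

```text
tcp_pos: [520.7, 109.5, 88.1]
force: [0.2, 0.4, 0.5]
grip_force: 0.0
t: 27.0
tcp_pos: [520.6, 110.0, 87.9]
tcp_rot: [0.0, 0.143, 0.99, 0.001]
force: [-1.5, 3.1, 5.8]
width: 11.4
grip_force: 58.4
[520.58495389 110.00178439  87.87598528] [0.28265665 0.95922044 0.0011723 ] 128.6852468208669
```

```bash
echo '[[[0,-3,0,0],[0,-5,0,0],[0,-7,0,0],[0,-8,0,0],[0,-8,0,0],[0,-8,0,0],[0,-8,0,0],[0,-6,0,0],[0,-4,0,0],[0,-1,0,0],[0,0,0,0],[0,0,0,0]]]' | python3 shift.py
python3 - <<'E'
from bench import r
from h import *
s=r.sense();p,R=loc(s);print(p,(p[:2]-[520.58,110.0])@[-.283,-.959])
def pr(c,X):
    T=c["camera_from_world"];return cv2.projectPoints(np.float64(X).reshape(-1,1,3),cv2.Rodrigues(T[:3,:3])[0],T[:3,3],c["intrinsics"],np.array(c["dist_coeffs"]))[0].reshape(-1,2)
c=r.camera("wrist");t=r.camera("top");q=r.camera("scene");pickle.dump((c,t,q,s),open("w12.pkl","wb"))
for k in (c,t,q):
    print(pr(k,[[503.7,54.1,66],[558.5,233,15]]))
u,v=pr(t,[558.5,233,21])[0].astype(int);g=cv2.cvtColor(t["img"],cv2.COLOR_RGB2GRAY)
for y in range(v-20,v+20): print("%3d "%y+"".join(" .:-=+*#%@"[min(9,int(g[y,x])//18)] for x in range(u-30,u+30)))
u,v=pr(q,[558.5,233,40])[0].astype(int);g=cv2.cvtColor(q["img"],cv2.COLOR_RGB2GRAY)
print()
for y in range(v-26,v+30): print("%3d "%y+"".join(" .:-=+*#%@"[min(9,int(g[y,x])//18)] for x in range(u-45,u+40)))
E
```

```text
t: 28.5
tcp_pos: [504.4, 55.1, 87.9]
tcp_rot: [0.0, 0.142, 0.99, 0.001]
force: [0.3, 6.5, 3.9]
width: 11.4
grip_force: 58.5
[504.3555491   55.12876114  87.85126162] 57.21303767521126
[[253.93426285 248.21961888]
 [529.6565306  216.21465201]]
[[198.88519455 216.23510837]
 [138.83655312 199.17868054]]
[[270.56134427 170.68101081]
 [326.35118554 159.24102368]]
178 ----------------------==============--=++++++===============
179 ----------------------==+++++++++==--==+++++================
180 ---------------------==+++++++++++=--=++++++================
181 --------------------==+++++++++++==--=+++++=================
182 ---------------=====+++++++++++++=---=+++===================
183 --------------=++++++++++++++++++=-:-=======================
184 ------------==+*++=++++++++++++++=---=======================
185 -----------=++++====++++++++++++=-:--=======================
186 ----------=+**+====+++++++++++++=-:-========================
187 ----------+**+==-==+++++++++++++=---========================
188 ---------=+++===-==+++++++++++++=--=========================
189 ---------+++===-===++
[... 6200 characters left out ...]
#*##*++=-=----:::::--=---==------=--===::-+*###*##****#**##*###*#*####
176 ====-=**###**####*+=-=----::::.----=-==--=-=---=--==:--+**###***###******##**###**###
177 ===**+##****###+==--=--:::::-:---==-=--=-=--==-==-:-:+*###*#***#********##*#####*#*##
178 =+**###***##*+==--=---::.:::---===--=====-------.-+*+*#***#**##+==*###+=+==+++######=
179 **#*##*###*+=------:::.:-----===------===--=-::-+**##******##++==-=+++=-------++####:
180 *#***###*==-=---::::::-----====--====-=-=--:--+*#*#**#*****+=====-=-=-=-=======-+++*:
181 ***##*===-=-=-:::::---==-=--=--==-=---==-:--+**#*#*******##=====---============-====.
182 ###*+=--=----::::::=--=----==-----==-=:::+**##**********#*#==-=====================-.
```

```bash
echo '[[[0,-0.8,0,0],[0,0,0,0],[0,0,0,0]]]' | python3 shift.py | grep -E 'pos|force'
python3 - <<'E'
from bench import r
from h import *
s=r.sense();p,R=loc(s);print(p,(p[:2]-[520.58,110.0])@[-.283,-.959])
c=r.camera("wrist");t=r.camera("top");q=r.camera("scene");pickle.dump((c,t,q,s),open("w13.pkl","wb"))
def pr(c,X):
    T=c["camera_from_world"];return cv2.projectPoints(np.float64(X).reshape(-1,1,3),cv2.Rodrigues(T[:3,:3])[0],T[:3,3],c["intrinsics"],np.array(c["dist_coeffs"]))[0].reshape(-1,2)
G=lambda im:cv2.cvtColor(im["img"],cv2.COLOR_RGB2GRAY).astype(int)
a=G(d["scene"]);b=G(q);D=b-a
print("tray corners",pr(q,[[558.5,233,21],[558.5,233,90]]))
for y in range(118,180): print("%3d "%y+"".join("#" if v>30 else "+" if v>12 else "-" if v<-30 else "." if v<-12 else " " for v in D[y,285:375]))
a=G(d["top"]);b=G(t);D=b-a;print(pr(t,[[558.5,233,21],[558.5,233,80]]))
for y in range(180,215): print("%3d "%y+"".join("#" if v>25 else "+" if v>8 else "-" if v<-25 else "." if v<-8 else " " for v in D[y,110:170]))
g=G(c)
print("wrist")
for y in range(110,244,4): print("%3d "%y+"".join(" .:-=+*#%@"[min(9,int(v)//25)] for v in g[y,215:310]))
E
```

```text
tcp_pos: [504.1, 54.4, 87.8]
force: [0.7, 8.6, 4.0]
grip_force: 58.5
[504.12136055  54.36009243  87.84914716] 58.016466325445684
tray corners [[326.59028222 157.87127917]
 [329.46134893 141.38869206]]
118 -------.+          ++       +                                          +  +  + +  +  +  ++
119 -------         +     +   +         +                                  + + ++ +      + +++
120 -------  +                                 +                              +   ++ +     +  
121 ------.    ++     +  +                                                  +  ++  +  +    +++
122 ------    +                                                             +    + +   +   +  
123 -----. +     + +   + +                    +        +                       +     + +  ++++
124 ----.+     +        ++                         +                         ++ + +    +   + +
125 ----  +  +    + ++  + +                       +             +             ++     +   +    
126 ---            + +++                                                       +  +  ++ +  +  
127 --.+   +      +   + ++             +    
[... 10030 characters left out ...]

218 +++++++++++=---------------:.                       .------------+*****************************
222 +++=++++++=----------------:                         :-===----+********************************
226 --------====---------------.                         .-==---=--+*******************************
230 --------------------------:                           :=-------=+******************************
234 --------------------------:                           .-======*********************************
238 -------------------------:.                            =+*+****+*******************************
242 --------------::::::::::.                               .::::::::::-+**************************
```

Run:
```python
from h import *
c,t,q,s=pickle.load(open("w13.pkl","rb"));np.set_printoptions(precision=0,suppress=True)
for z in (21,40,73,100): print(z,"top",atz(t,(131,194),z)[:2],"scene",atz(q,(331,150),z)[:2])
def prn(im,x0,x1,y0,y1):
    g=cv2.cvtColor(im["img"],cv2.COLOR_RGB2GRAY)
    for y in range(y0,y1): print("%3d "%y+"".join("%4d"%v for v in g[y,x0:x1]))
prn(t,119,146,184,206)
print(); prn(q,316,346,140,158); print(); prn(d["scene"],316,346,140,158)
```

```text
21 top [572. 254.] scene [548. 266.]
40 top [569. 248.] scene [557. 251.]
73 top [563. 238.] scene [574. 224.]
100 top [558. 229.] scene [588. 203.]
184   63  74  90 103 109 104  94  89  89  91  95  96  96  97  97  97  97  97  97  97  96  95  85  66  55  68  82
185   79  98 107 106  99  87  79  78  80  89  96  98  98  98  98  98  98  98  98  98  98  94  82  61  55  73  82
186   99 111 108  97  83  75  74  74  79  90  98  99  99  99 100  99  99 100  98 100  99  92  76  57  56  73  81
187  108 109  98  86  75  72  73  74  82  94  99 101 100 100 101 100 100 101 101 101 100  90  70  57  63  76  81
188  105  99  88  77  71  71  72  75  87  98 101 102 102 102 102 102 102 102 102 102  99  87  68  62  73  79  81
189   97  87  80  73  70  72  71  75  91 101 103 104 103 104 104 104 103 103 103 103  99  85  70  70  77  80  82
190   88  80  75  70  70  71  71  76  92 103 106 106 105 105 105 106 105 106 105 104  97  84  74  76  80  82  83
191   84  76  71  68  69  71  70  79  95 106 107 106 106 106 107 107 106 106 106 104  96  83  77  79  81  83  83
192   82  74  70  68  70  70  72  85 100 107 10
[... 5336 characters left out ...]
 57  55  57  63  55  61  63  55  76  73 105 108 121 124 117 118 120 110 104
153   45  43  37  32  59  69  74  73  69  64  55  48  58  60  61  54  59  70  96 106 110 115 120 119 119 123 110  93  72  66
154   49  48  45  35  39  52  60  67  68  59  68  64  47  50  76  81  90 106 121 124 124 122 123 124 111  94  76  63  58  63
155   40  41  48  39  36  38  66 100 105 107 112  80  68  95 108 112 118 120 125 116 124 106 104  85  80  59  55  61  65  59
156   49  48  44  51  43  33  43  84 114 120 118 108 106 114 123 120 119 120 120 103  94  70  70  59  61  62  60  64  82 106
157   43  40  42  44  44  35  31  54 106 120 120 115 120 117 119 117 116 100  93  74  58  58  58  61  58  81  81 101  72  93
```

Run:
```python
from h import *
q=pickle.load(open("w13.pkl","rb"))[2];b=pickle.load(open("w10.pkl","rb"))[1];e=d["scene"]
G=lambda im:cv2.GaussianBlur(cv2.cvtColor(im["img"],cv2.COLOR_RGB2GRAY),(3,3),0).astype(int)
for n,D in (("balls in tube - empty",G(b)-G(e)),("now - empty",G(q)-G(e))):
    print(n)
    for y in range(110,166): print("%3d "%y+"".join("#" if v>25 else "+" if v>12 else "-" if v<-25 else "." if v<-12 else " " for v in D[y,300:360]))
```

```text
balls in tube - empty
110 ++++++++++++++++++                        ++++++++++++++++++
111 +++++++++++++++++                             ++++++++++++++
112 +++++++++++++++                                +++++++++++++
113 +++++++++++++                                    +++++++++++
114 ++++++++++++                                      ++++++++++
115 +++++++++++                                        +++++++++
116 ++++++++++                                          ++++++++
117 ++++++++++                                           +++++++
118 +++++++++                                             ++++++
119 +++++++++                                              +++++
120 ++++++++                                                ++++
121 ++++++++                                                ++++
122 ++++++++                                                 +++
123 ++++++++                                                 +++
124 ++++++++                                                 +++
125 ++++++++                                                  ++
126 ++++++++                          
[... 5452 characters left out ...]
              +                               
155                             +                               
156                             +                               
157                                                             
158                                                             
159                                                             
160                                                             
161                                                             
162                                                             
163                                                             
164                                                             
165
```

The balls have gone from the tube (rows 135–142) and now show lower, in the tray (rows 147–153). The handle is 58.0 mm out, level with the marks, and held at 58 N. Handing in.

```bash
python3 -c "
from bench import r
print(r.sense()['tcp_pos']); print(r.close_job())"
```

```text
[504.1381877   54.37104991  87.849974  ]
the job is handed in; nothing more can be done
None
```

Job handed in: four tablets were counted in the tube before the gate opened and none show there now, though I couldn't count them in the tray; the scoop is flat on the counter and released, and the gripper holds the gate 58.0 mm out, at the marks.

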